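# Secure the wafer carrier and set the inspection tilt

### The job

Get the wafer ready for oblique viewing on the tilting stage. First, with the stage still level, swing the steel retaining bar down across the front of the wafer carrier until it rests fully in its catch; then move the hand lever with the yellow ball knob until its pointer stands over the red index clip on the scale, and leave it there. Leave the red clip and the things round the stand as they are.

Things in the scene. Friction and masses are not known exactly. Their poses are not given: they have to be found in the camera images.
- tilt_stand: fixed tilting inspection stand: white base 176 x 180 mm, two white cheeks, an upright quadrant with aluminium rim (radius 68 mm) on its right. Origin on the worktop under its middle; x points away from the operator (front = -x), y left, z up. Tilt axis along y at x = -35, z = 55 mm. Stage plate (128 x 120 x 7 mm) and hand lever are one rigid part; plate top at z = 55 mm when level
- stage (a joint): tilt of the stage and its lever, rad: 0 = plate level on its rests (the start), grows as the lever is pulled to the front (-x of the stand) and the plate's rear edge rises; upper stop 0.88. Friction (0.5 N m) holds it wherever it is left
- lever_knob (a point): centre of the yellow ball knob (32 mm diameter) on the hand lever, a 9 mm steel rod; knob centre 122 mm from the tilt axis, in the plane y = -107 mm of the stand. At tilt t the lever leans 0.61 - t rad to the rear (+x) from the vertical; with the stage level the knob centre is 155 mm above the worktop
- tilt_axis (a point): point of the tilt axis in the lever's plane (x = -35, y = -107, z = 55 mm of the stand); the knob moves on a circle of 122 mm radius about it, in the stand's x-z plane. Its axes are those of the stand
- lever_pointer (a point): tip of the thin white pointer that sticks out from the lever over the quadrant's rim, 76 mm from the tilt axis; turns with the stage, its axes equal the stand's axes when the stage is level
- red_index (a point): the red index clip on the quadrant's rim (10 mm wide along the rim, its top 70.5 mm from the tilt axis), the commanded setting; its axes are turned about the tilt axis by the value of joint index_clip
- index_clip (a joint): where the red clip sits, in rad of stage tilt: the pointer is over its middle when joint stage equals this value (0.38 to 0.75). Held by friction; not to be moved
- retainer (a joint): opening of the steel retaining bar, rad: 0 = fully down in its catch, 1.57 = upright, 1.9 = fully open, leaning left (+y of the stand). Bar of 10 x 10 mm section, 114 mm long from its pin, with a 12 mm flange that reaches over the carrier's front edge; swings in the stand's y-z plane. A stiff hinge (0.06 N m) holds it where it is left
- bar_hinge (a point): the bar's hinge pin, at the front left corner of the stage plate: in the stand's frame x = -66 mm, y = +57 mm, z = 61 mm while the stage is level. Its axes are the stage's
- bar_pad (a point): middle of the yellow ribbed thumb pad (28 mm long) on the bar's outer face (its upper face when shut), 85 mm from the hinge pin; with the bar shut it is 68 mm above the worktop
- catch (a point): the dark steel fork at the front right corner of the stage plate, 110 mm from the hinge pin, in which the free end of the bar rests when shut; its prongs stand 14 mm above the plate
- nest (a point): middle of the carrier's seat on the stage plate's top face; turns with the stage. The seat has 5 mm lips at the rear and both sides, and is open at the front, where the bar closes it
- carrier: loose square black carrier plate, 100 x 100 x 6 mm, 0.12 kg, with a violet-grey 76 mm wafer on top; it lies in the seat of the stage from the start. Origin at the centre of its underside
- mouse: loose black computer mouse, 100 x 55 x 39 mm, on the worktop; origin under its middle (bystander)
- loupe: loose loupe with a black ring, 41 mm wide, 42 mm tall; origin under its middle (bystander)
- air_blower: loose red rubber air blower, 54 mm wide, 128 mm tall, standing; origin under its middle (bystander)
- specimen_pot: loose white screw-lid pot, 47 mm wide, 43 mm tall; origin under its middle (bystander)
- wafer_box_3: loose flat round white wafer box, 59 mm wide, 14 mm tall; origin under its middle (bystander)
Mind the look-alikes: they are no part of the job. Leave any turquoise look-alike of the carrier alone.

How it is judged:
By the outcome, as a careful person would: the job done as asked, in the order asked, and still so for the second after the job is handed in, with the robot touching nothing.
It also fails if it takes over 58 s, if anything falls off the work surface, if the arm or the gripper's body presses on something with over 40 N, if the wrist force passes 120 N, or if a joint passes its speed limit or range.

### The arm

A 6-joint arm with a two-finger parallel gripper is mounted at the origin on a cart in front of the work surface, level with it; the furniture and walls round the work are solid. World frame = base frame: x ahead of the robot, y to its left, z up, the work surface at z = 0. Lengths are in m, angles in rad, forces in N, time in s.
With the tool pointing down it reaches from about 0.25 to 0.775 m from the base axis. Payload 4 kg.
Tool frame: the origin (TCP) lies on the centre line of the jaws, within the pads' length; the fingertips stand robot.tips_ahead ahead of it and the grasp point (between the pads) lies 8 mm behind it (robot.tips_ahead is the distance from the TCP to the fingertips, in m); z points along the fingers, y is the line along which they close (so a half turn about z gives the same grasp; the last joint's range is limited). The gripper opens to 94 mm and grips with 3 to 60 N. Pads are 16 mm wide; open, the fingers measure 119 mm over their backs; the gripper's body (75 mm by 177 mm) begins 78 mm behind the grasp point.
Start: joints at [-1.352, 0.087, 1.371, -0, 1.684, -0.103], TCP at [0.174, -0.522, 0.217] pointing down, gripper open.
Joint ranges: [-3.1, 3.1], [-0.76, 2.03], [0.27, 2.55], [-1.08, 4.22], [0.17, 2.65], [-2.57, 2.57]. Speed limits (rad/s): [2.79, 2.79, 3.14, 3.14, 3.14, 3.14].

### API

Orientations are given as [roll, pitch, yaw] about the fixed x, y, z axes, in that order (R = Rz(yaw) Ry(pitch) Rx(roll)).
In Python, from bench import robot, snapshot, close_job, spotter gives the robot as it stands. The module is installed in compiled form; this text tells all that it offers.
- The arm moves only by the tool servo_tool, never from a script. Its argument "commands" is one flat list of numbers, 7 for each row, row after row: the shift along the tool's x, y, z in m, then the turn, a rotation vector about the tool's x, y, z in degrees, then the finger opening in m, from 0 to 0.094. In form: [x, y, z, ax, ay, az, grip, x, y, z, ax, ay, az, grip, ...]. A call has 1 to 10 rows; each row is the pose to reach, as a shift and turn from the pose commanded when the call began, along the tool's axes at that moment; what a row does not reach only later rows make up. A row lasts 1/8 s, in which the tool goes at most 62.5 mm and 10.7 degrees, less where a joint would pass 70% of its speed; a pose out of reach is approached as far as the arm can. A call with a gripper value outside its range is refused whole. The fingers move at their own pace and stop on an object; the grip force is fixed at half the most. Time passes only in rows, so rows that repeat a pose let the fingers close. It gives the time, the measured TCP pose, the force, the opening and the grip force at its end, in the units of the state.
- robot.get_obs(): the state, without advancing time (a new reading comes with each control period).
- snapshot(name): name is "scene" or "top" or "wrist"; returns a dict with "img" (480x640x3 uint8, blue, green, red), "camera_matrix" (3x3 intrinsics, pixels), "extrinsics" (4x4, takes a point from camera to world coordinates); the wrist camera has in their place "hand_eye" (4x4, takes a point from camera to tool coordinates, whose origin is the TCP and whose axes are the flange's). Camera axes: x right, y down, z forward; pixel columns grow to the right and rows downward; lengths in m; the calibration is good to about 2 mm. The wrist camera is an equidistant fisheye: a pixel r from the principal point sees the ray r / f radians off the axis. A picture is of the moment at which its call begins: read the wrist's pose just before it. There is no depth.
- close_job(): hands the job in; it is judged then, once.
Trained networks look in a picture, given as the dict that the camera call returned (one of the last four; its "shot" number tells which), for a name from the list of things; names that differ only in an ending like _2 or _b are one class to them, and where a whole thing is asked for, a point or a joint stands for the part that bears it (a point fixed in the world has none). Each returns a list of dicts, best first, with "conf" (0 to 1); they miss things now and then, are a little off and sometimes report something else, mostly with a low value. They report only what shows in the picture. A call takes as long as a camera call. They do not tell look-alikes from the thing itself.
- spotter.trace(name, picture): "region" (480x640 bool, what is visible of it) and "box" ([left, top, width, height] in pixels, round what is visible of it).
The state is a dict: "time": time; "joint_positions": joint angles; "qvel": joint speeds; "joint_torque": joint torques, N m; "tool_pos": TCP position; "ee_rot": TCP orientation; "wrist_force": force on the tool from outside, world axes, zero at the start; "wrist_torque": the same for the moment, N m; "width": finger opening in m; "finger_force": force on a finger pad.
Only numpy, scipy, OpenCV 4.12 (cv2) and the standard library are available. Lean on these libraries where they do the work, as an engineer would, in place of code of your own. Each camera call takes 0.05 s, during which the arm holds its last target. There are 200 camera calls.

## Working session

There is one attempt and no reset: what is moved stays moved. The work goes in short steps, Python scripts to look and compute and a tool call to move; the robot and the scene stay as the last step left them, time stands still between calls to the robot, and variables do not carry over. Pictures are saved under pics/ and viewed, at most 10 in all, crops included, and the job is handed in when it is done.

Besides the shell and the picture viewer there is one more tool, called after "Request:" by a JSON object that holds its "op" and its "data", one argument or row to a line. servo_tool: Moves the arm, as the interface text tells. Its arguments: {"type":"object","properties":{"commands":{"type":"array","items":{"type":"number"}}},"required":["commands"]}

```bash
mkdir -p pics; cat > h.py <<'E'
import numpy as np,cv2
from bench import robot,snapshot,close_job,spotter
def px(s,p):
    E=np.linalg.inv(s["extrinsics"]);q=(E@np.r_[p,1])[:3];u=s["camera_matrix"]@q;return u[:2]/u[2]
def ray(s,uv):
    d=np.linalg.inv(s["camera_matrix"])@np.r_[uv,1];E=np.array(s["extrinsics"]);return E[:3,3],E[:3,:3]@d
def atz(s,uv,z):
    o,d=ray(s,uv);return o+d*(z-o[2])/d[2]
E
python3 - <<'E'
from h import *
o=robot.get_obs();print({k:np.round(v,3) for k,v in o.items()},robot.tips_ahead)
for n in("scene","top"):
    s=snapshot(n);cv2.imwrite(f"pics/{n}0.png",s["img"]);print(n,np.round(s["extrinsics"],3).tolist(),np.round(s["camera_matrix"],1).tolist())
    for t in("tilt_stand","lever_knob","red_index","bar_pad","catch","carrier","lever_pointer"):
        for r in spotter.trace(t,s)[:2]:
            ys,xs=np.nonzero(r["region"]);print(t,round(r["conf"],2),r["box"],xs.mean().round(1),ys.mean().round(1))
E
```

```text
{'time': np.float64(0.0), 'joint_positions': array([-1.352,  0.088,  1.372, -0.   ,  1.684, -0.103]), 'qvel': array([-0.   ,  0.001, -0.001, -0.002,  0.001, -0.001]), 'joint_torque': array([-1.0000e-03, -3.4018e+01, -3.0243e+01,  7.2000e-02,  3.3000e-02,
       -0.0000e+00]), 'tool_pos': array([ 0.174, -0.521,  0.215]), 'ee_rot': array([-3.139, -0.   ,  0.322]), 'wrist_force': array([-0.162,  0.423,  0.808]), 'wrist_torque': array([ 0.004,  0.016, -0.025]), 'finger_force': np.float64(0.0), 'width': np.float64(0.094)} 0.011
scene [[-0.67, -0.367, 0.646, -0.145], [-0.742, 0.36, -0.565, 0.624], [-0.025, -0.858, -0.513, 0.685], [0.0, 0.0, 0.0, 1.0]] [[486.9, 0.0, 317.6], [0.0, 486.9, 244.4], [0.0, 0.0, 1.0]]
tilt_stand 0.63 [276.4, 213.4, 106.3, 113.0] 335.5 286.3
tilt_stand 0.33 [294.4, 212.6, 87.8, 97.2] 341.9 272.1
lever_knob 0.92 [293.9, 212.6, 88.5, 94.8] 341.9 271.8
bar_pad 0.85 [323.7, 247.9, 22.2, 55.7] 332.5 273.8
catch 0.95 [298.2, 212.5, 86.6, 92.2] 343.4 272.0
catch 0.38 [322.2, 246.3, 20.5, 54.3] 332.3 274.3
carrier 0.71 [211.1, 308.6, 58.2, 36.8] 240.7 326.1
carrier 0.59 [3
[... 167 characters left out ...]
-0.996, 0.086, 0.483], [-1.0, 0.02, 0.02, 0.011], [-0.021, -0.086, -0.996, 1.348], [0.0, 0.0, 0.0, 1.0]] [[620.7, 0.0, 328.1], [0.0, 620.7, 248.1], [0.0, 0.0, 1.0]]
tilt_stand 0.59 [296.5, 235.8, 110.0, 89.6] 347.9 278.8
tilt_stand 0.24 [378.5, 296.1, 10.1, 9.5] 384.6 300.4
lever_knob 0.91 [309.9, 256.6, 98.5, 64.2] 353.7 289.8
red_index 0.37 [379.3, 293.9, 7.8, 10.5] 383.6 300.2
red_index 0.2 [297.6, 236.5, 105.5, 88.3] 348.2 278.4
bar_pad 0.76 [313.9, 311.7, 19.1, 6.6] 319.7 312.7
catch 0.92 [307.9, 254.1, 100.8, 68.9] 353.1 288.4
carrier 0.96 [315.9, 261.6, 51.0, 52.4] 341.0 288.1
carrier 0.88 [213.8, 229.7, 62.4, 62.2] 245.0 260.3
lever_pointer 0.61 [313.2, 256.6, 93.9, 64.4] 353.5 289.1
```

```bash
python3 - <<'E'
import cv2,numpy as np
a=cv2.imread("pics/top0.png");b=cv2.imread("pics/scene0.png")
cv2.imwrite("pics/topc.png",cv2.resize(a[190:350,260:440],None,fx=4,fy=3.75*4/3.75,interpolation=2)[:600])
c=cv2.resize(b[190:340,220:420],None,fx=4,fy=4,interpolation=2);cv2.imwrite("pics/scenec.png",c)
E
```

```text
(no output)
```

View pics/top0.png

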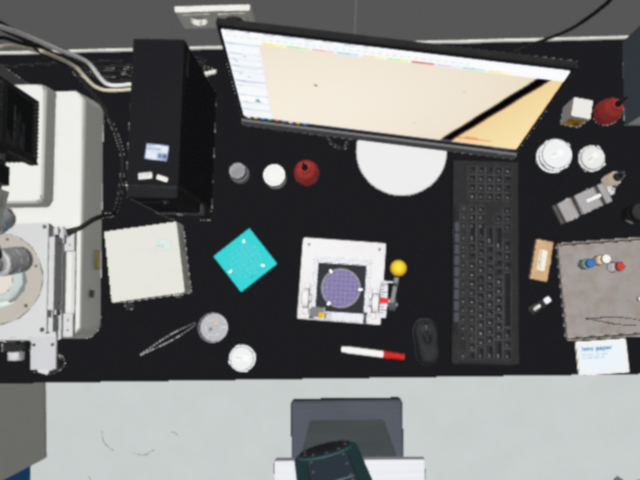

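View pics/topc.png

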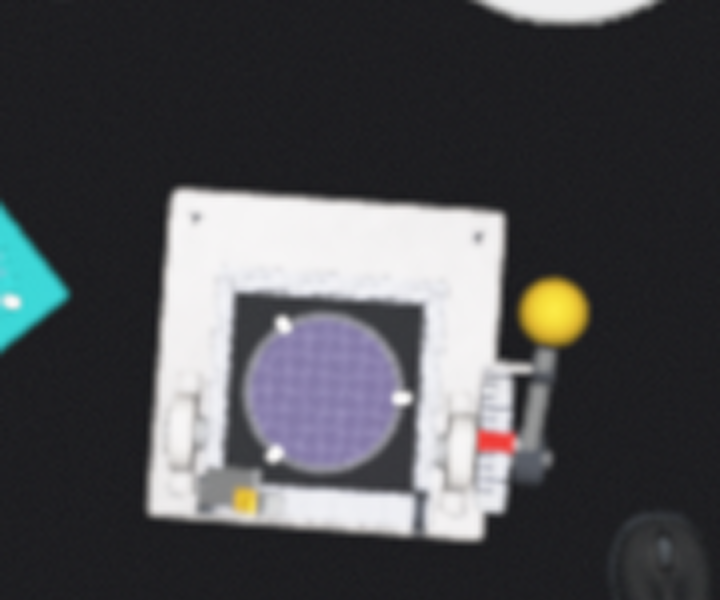

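View pics/scenec.png

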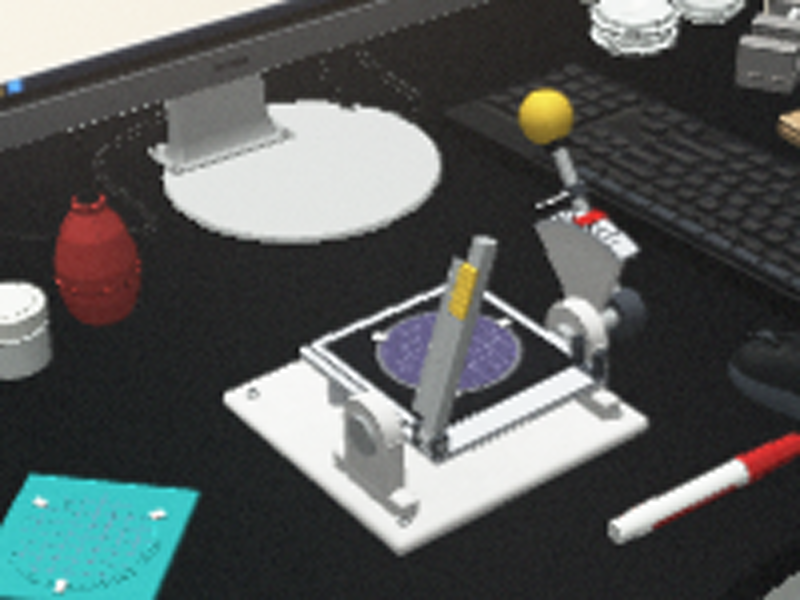

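```bash
cat > fit.py <<'E'
from h import *
from scipy.optimize import least_squares
s={n:snapshot(n) for n in("top","scene")}
T=lambda u,v:np.array([u/4+260,v/4+190]);S=lambda u,v:np.array([u/4+220,v/4+190])
def W(p,q):
    c,si=np.cos(p[2]),np.sin(p[2]);return np.array([p[0]+c*q[0]-si*q[1],p[1]+si*q[0]+c*q[1],q[2]])
def model(p):
    x,y,a,h,c,b,yc,l=p; A,B=.088,.090
    th=.61-c; cl=[-.035+.0705*np.sin(th),yc,.055+.0705*np.cos(th)]
    hy,hz=.057,.061
    def bar(r,n,dx=0): # r along bar, n normal (up when shut)
        return [-.066+dx,hy-r*np.cos(b)+n*np.sin(b),hz+r*np.sin(b)+n*np.cos(b)]
    kn=[-.035+.122*np.sin(.61),-.107,.055+.122*np.cos(.61)]
    return [("top",T(175,188),[A,B,h]),("top",T(505,213),[A,-B,h]),("top",T(483,540),[-A,-B,h]),("top",T(148,515),[-A,B,h]),
    ("scene",S(225,398),[A,B,h]),("scene",S(403,549),[-A,B,h]),("scene",S(648,423),[-A,-B,h]),
    ("top",T(554,312),kn),("scene",S(545,117),kn),("top",T(496,441),cl),("scene",S(592,217),cl),
    ("scene",S(463,290),bar(.085,.007)),("top",T(245,500),bar(.085,.007)),("scene",S(485,240),bar(.114,0))]
def res(p): return np.r_[np.concatenate([px(s[n],W(p,q))-u for n,u,q in model(p)]),(p[3]-.01)*300,(p[6]+.085)*100]
f=least_squares(res,[.42,0,0,.01,.5,1.5,-.085,0],loss="soft_l1")
p=f.x;print(np.round(p,4));print(np.round(res(p)[:-2].reshape(-1,2),1).tolist())
for nm,q in(("hinge",[-.066,.057,.061]),("axis",[-.035,-.107,.055]),("padshut",[-.066,-.028,.068]),("knob",[-.035+.122*np.sin(.61),-.107,.055+.122*np.cos(.61)]),("pad",[-.066,.057-.085*np.cos(p[5])+.007*np.sin(p[5]),.061+.085*np.sin(p[5])])):print(nm,W(p,q).round(4))
E
python3 fit.py
```

```text
[ 0.5236  0.0089 -0.0985  0.0119  0.5688  1.2016 -0.0858  0.    ]
[[-0.1, 1.9], [0.4, 2.2], [-0.1, 2.3], [-0.3, 1.7], [-1.0, -0.4], [-0.7, 0.9], [1.5, 0.1], [0.4, -1.2], [-1.1, -0.8], [0.3, 0.6], [-0.9, -0.4], [-1.1, -0.7], [1.0, -1.5], [-0.1, -1.1]]
hinge [0.4635 0.0721 0.061 ]
axis [ 0.4783 -0.0942  0.055 ]
padshut [ 0.4552 -0.0125  0.068 ]
knob [ 0.5478 -0.101   0.155 ]
pad [0.4612 0.0481 0.1403]
```

```bash
cat >> h.py <<'E'
from scipy.spatial.transform import Rotation as Ro
def to(*pts,yaw=-.0985):
    """deltas in tool axes (mm) from measured pose to world points; also turn deg"""
    o=robot.get_obs();R=Ro.from_euler("xyz",o["ee_rot"])
    for p in pts: print(np.round(p,3),"->",np.round(R.inv().apply(np.array(p)-o["tool_pos"]),4))
    print("turn",np.round(np.degrees((R.inv()*Ro.from_euler("xyz",[np.pi,0,yaw])).as_rotvec()),2),"t",o["time"])
E
python3 - <<'E'
from h import *
to([.25,-.30,.30],[.461,.115,.27])
E
```

```text
[ 0.25 -0.3   0.3 ] -> [ 0.1423 -0.1863 -0.0835]
[0.461 0.115 0.27 ] -> [ 0.4737 -0.5133 -0.0535]
turn [ 1.000e-02 -0.000e+00  2.408e+01] t 0.9
```

Request:
{"op": "servo_tool", "data": {
  "commands": [0.04, -0.05, -0.05, 0, 0, 0, 0, 0.09, -0.1, -0.08, 0, 0, 4, 0, 0.14, -0.15, -0.084, 0, 0, 8, 0, 0.18, -0.2, -0.084, 0, 0, 12, 0, 0.22, -0.25, -0.08, 0, 0, 16, 0, 0.26, -0.29, -0.075, 0, 0, 20, 0, 0.3, -0.34, -0.07, 0, 0, 24, 0, 0.35, -0.38, -0.065, 0, 0, 24, 0, 0.39, -0.43, -0.06, 0, 0, 24, 0, 0.43, -0.47, -0.055, 0, 0, 24, 0]
}}

```text
time: 2.15
tool_pos: [0.4191, 0.0313, 0.2746]
ee_rot: [3.141, -0.002, -0.097]
wrist_force: [0.9, -0.8, 0.2]
width: 0.0007
finger_force: 0.0
```

Request:
{"op": "servo_tool", "data": {
  "commands": [0.02, -0.01, 0, 0, 0, 0, 0, 0.04, -0.02, 0, 0, 0, 0, 0, 0.04, -0.02, 0, 0, 0, 0, 0]
}}

```text
time: 2.52
tool_pos: [0.4608, 0.0458, 0.2737]
ee_rot: [3.141, 0.001, -0.096]
wrist_force: [-0.3, -0.2, -0.1]
width: 0.0002
finger_force: 0.0
```

```bash
cat >> h.py <<'E'
def wpx(s,o,p):
    R=Ro.from_euler("xyz",o["ee_rot"]).as_matrix();q=R.T@(np.array(p)-o["tool_pos"]);q=(np.linalg.inv(s["hand_eye"])@np.r_[q,1])[:3]
    th=np.arctan2(np.hypot(*q[:2]),q[2]);K=s["camera_matrix"];d=q[:2]/np.hypot(*q[:2]);return np.array([K[0,2]+K[0,0]*th*d[0],K[1,2]+K[1,1]*th*d[1]])
P0=[.5236,.0089,-.0985]
def W(p,q):
    c,si=np.cos(p[2]),np.sin(p[2]);return np.array([p[0]+c*q[0]-si*q[1],p[1]+si*q[0]+c*q[1],q[2]])
def marks(b=1.2,t=0,c=.57):
    k=.61-t;m=.61-c
    return dict(c1=[.088,.09,.012],c2=[.088,-.09,.012],c3=[-.088,-.09,.012],c4=[-.088,.09,.012],hinge=[-.066,.057,.061],
    pad=[-.066,.057-.085*np.cos(b)+.007*np.sin(b),.061+.085*np.sin(b)+.007*np.cos(b)],end=[-.066,.057-.114*np.cos(b),.061+.114*np.sin(b)],knob=[-.035+.122*np.sin(k),-.107,.055+.122*np.cos(k)],
    clip=[-.035+.0705*np.sin(m),-.086,.055+.0705*np.cos(m)],ptr=[-.035+.076*np.sin(k),-.086,.055+.076*np.cos(k)])
E
python3 - <<'E'
from h import *
o=robot.get_obs();s=snapshot("wrist");cv2.imwrite("pics/w1.png",s["img"])
print(o["tool_pos"],o["ee_rot"],s["camera_matrix"][0,0],np.round(s["hand_eye"],3).tolist())
im=s["img"].copy()
for n,q in marks().items():
    u=wpx(s,o,W(P0,q));print(n,u.round(1));cv2.circle(im,tuple(int(v) for v in u),2,(0,255,0),-1)
cv2.imwrite("pics/w1m.png",im)
E
```

```text
[0.46082487 0.04581761 0.27372563] [ 3.14134842e+00  1.42110379e-03 -9.56491705e-02] 371.64829954431775 [[-0.0, -0.97, -0.244, 0.07], [1.0, 0.0, -0.001, -0.001], [0.001, -0.244, 0.97, -0.168], [0.0, 0.0, 0.0, 1.0]]
c1 [265.9  70.2]
c2 [420.7  73.8]
c3 [416.7 220.1]
c4 [267.3 219.4]
hinge [292.1 208.6]
pad [315.  226.6]
end [337.1 234. ]
knob [486.4 110.9]
clip [448.3 185.9]
ptr [447.2 140.3]
```

View pics/w1m.png

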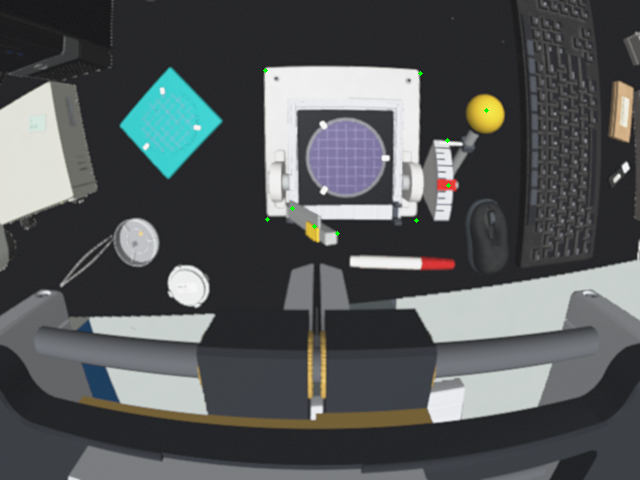

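Request:
{"op": "servo_tool", "data": {
  "commands": [0, -0.048, 0, 0, 0, 0, 0, 0, -0.048, 0.055, 0, 0, 0, 0, 0, -0.048, 0.111, 0, 0, 0, 0, 0, -0.03, 0.111, 0, 0, 0, 0, 0, -0.011, 0.112, 0, 0, 0, 0, 0, 0.002, 0.117, 0, 0, 0, 0, 0, 0.0145, 0.123, 0, 0, 0, 0, 0, 0.025, 0.132, 0, 0, 0, 0, 0, 0.035, 0.1426, 0, 0, 0, 0, 0, 0.035, 0.1426, 0, 0, 0, 0]
}}

```text
time: 3.82
tool_pos: [0.4561, 0.0099, 0.1302]
ee_rot: [3.142, 0.003, -0.098]
wrist_force: [0.3, -0.6, -0.2]
width: 0.0007
finger_force: 0.0
```

Request:
{"op": "servo_tool", "data": {
  "commands": [0, 0.008, 0.012, 0, 0, 0, 0, 0, 0.0145, 0.0244, 0, 0, 0, 0, 0, 0.018, 0.034, 0, 0, 0, 0, 0, 0.02, 0.043, 0, 0, 0, 0, 0, 0.02, 0.043, 0, 0, 0, 0, 0, 0.02, 0.043, 0, 0, 0, 0]
}}

```text
time: 4.58
tool_pos: [0.4552, -0.0094, 0.0889]
ee_rot: [-3.142, -0.0, -0.097]
wrist_force: [-0.4, -0.3, 0.0]
width: 0.0008
finger_force: 0.0
```

```bash
python3 - <<'E'
from h import *
o=robot.get_obs();s=snapshot("wrist");im=s["img"].copy()
print(o["tool_pos"],o["wrist_force"])
for n,q in marks(b=.1).items():
    u=wpx(s,o,W(P0,q));print(n,u.round(1));
    if (u>0).all(): cv2.circle(im,tuple(int(v) for v in u),2,(0,255,0),-1)
cv2.imwrite("pics/w2m.png",im)
E
```

```text
[ 0.45522264 -0.009379    0.08887208] [-0.40136678 -0.32704687  0.02925113]
c1 [154.4  31.3]
c2 [414.7  23.4]
c3 [408.4 274. ]
c4 [163.5 272. ]
hinge [178.3 266.6]
pad [321.9 278.4]
end [377.  275.4]
knob [572.9  63.2]
clip [474.8 240.3]
ptr [473.5 135.2]
```

View pics/w2m.png

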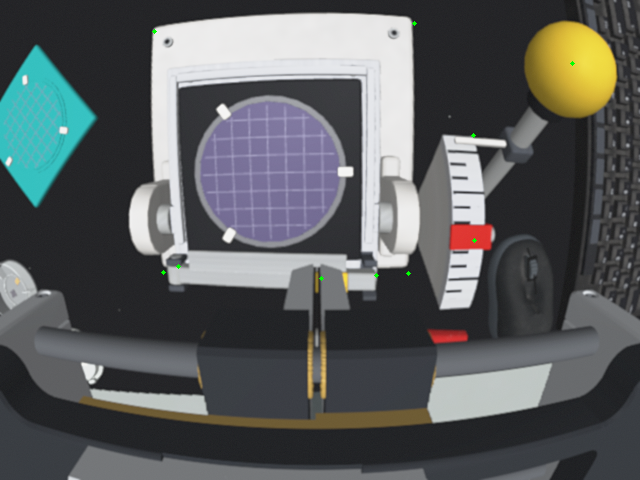

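Request:
{"op": "servo_tool", "data": {
  "commands": [0, 0.003, 0.003, 0, 0, 0, 0, 0, 0.003, 0.006, 0, 0, 0, 0, 0, 0.003, 0.0075, 0, 0, 0, 0, 0, 0.003, 0.0075, 0, 0, 0, 0]
}}

```text
time: 5.12
tool_pos: [0.4546, -0.0124, 0.081]
ee_rot: [-3.142, 0.0, -0.097]
wrist_force: [-0.9, -0.7, 0.4]
width: -0.0001
finger_force: 0.0
```

Request:
{"op": "servo_tool", "data": {
  "commands": [0, 0, 0.001, 0, 0, 0, 0, 0, 0, 0.001, 0, 0, 0, 0]
}}

```text
time: 5.38
tool_pos: [0.4548, -0.0124, 0.0802]
ee_rot: [3.142, 0.0, -0.097]
wrist_force: [0.4, 0.7, -0.6]
width: 0.0005
finger_force: 0.0
```

Request:
{"op": "servo_tool", "data": {
  "commands": [0, 0, 0.001, 0, 0, 0, 0, 0, 0, 0.001, 0, 0, 0, 0]
}}

```text
time: 5.62
tool_pos: [0.4549, -0.0125, 0.0793]
ee_rot: [3.141, -0.0, -0.097]
wrist_force: [0.8, -0.1, 0.5]
width: 0.0005
finger_force: 0.2
```

Request:
{"op": "servo_tool", "data": {
  "commands": [0, 0, 0.001, 0, 0, 0, 0, 0, 0, 0.001, 0, 0, 0, 0]
}}

```text
time: 5.88
tool_pos: [0.455, -0.0125, 0.0791]
ee_rot: [3.141, -0.001, -0.097]
wrist_force: [-1.7, 0.2, 5.0]
width: 0.0005
finger_force: 2.5
```

Request:
{"op": "servo_tool", "data": {
  "commands": [0, 0, 0.001, 0, 0, 0, 0, 0, 0, 0.001, 0, 0, 0, 0]
}}

```text
time: 6.12
tool_pos: [0.455, -0.0125, 0.0789]
ee_rot: [3.141, -0.001, -0.097]
wrist_force: [-3.6, -1.2, 9.1]
width: 0.0006
finger_force: 4.6
```

Request:
{"op": "servo_tool", "data": {
  "commands": [0, 0, 0.0005, 0, 0, 0, 0, 0, 0, 0.0005, 0, 0, 0, 0]
}}

```text
time: 6.38
tool_pos: [0.455, -0.0125, 0.0789]
ee_rot: [3.141, -0.001, -0.097]
wrist_force: [-4.3, -0.1, 10.8]
width: 0.0007
finger_force: 5.6
```

Request:
{"op": "servo_tool", "data": {
  "commands": [0, 0, -0.03, 0, 0, 0, 0, 0, 0, -0.09, 0, 0, 0, 0, 0, 0, -0.15, 0, 0, 0, 0.03, 0, 0, -0.17, 0, 0, 0, 0.07, 0.03, 0.025, -0.17, 0, 0, 0, 0.07, 0.065, 0.05, -0.17, 0, 0, 0, 0.07, 0.09, 0.079, -0.17, 0, 0, 0, 0.07, 0.09, 0.079, -0.17, 0, 0, 0, 0.07]
}}

```text
time: 7.38
tool_pos: [0.5374, -0.1015, 0.2451]
ee_rot: [-3.141, 0.002, -0.1]
wrist_force: [-0.1, 0.2, -0.2]
width: 0.0568
finger_force: 0.0
```

```bash
cat > knob.py <<'E'
from h import *
from scipy.optimize import least_squares
o=robot.get_obs();s=snapshot("wrist");im=s["img"]
hsv=cv2.cvtColor(im,cv2.COLOR_BGR2HSV);m=cv2.inRange(hsv,(20,120,90),(35,255,255));m[285:]=0
n,l,st,ce=cv2.connectedComponentsWithStats(m);i=1+np.argmax(st[1:,4]);u=ce[i];print("knob px",u,st[i])
f=least_squares(lambda q:wpx(s,o,[q[0],q[1],.155])-u,[.546,-.1]);print("knob w",f.x)
f=least_squares(lambda q:wpx(s,o,[q[0],q[1],.155])-u,[.546,-.1]);to([*f.x,.163],[*f.x,.22])
print(o["tool_pos"])
for n,q in marks(b=0).items(): print(n,wpx(s,o,W(P0,q)).round(1))
cv2.imwrite("pics/w3.png",im)
E
python3 knob.py
```

```text
knob px [314.37329877 228.53208036] [ 293  206   44   45 1543]
knob w [ 0.54572536 -0.09988703]
[ 0.546 -0.1    0.163] -> [ 0.0091 -0.0012  0.0826]
[ 0.546 -0.1    0.22 ] -> [ 0.009  -0.0013  0.0256]
turn [-0.04  0.12 -0.  ] t 7.425
[ 0.53735379 -0.10149613  0.24509689]
c1 [145.2 153.4]
c2 [300.1 147.2]
c3 [301.8 299.6]
c4 [159.4 295.8]
hinge [166.6 296.4]
pad [239.7 301.8]
end [268.2 299.6]
knob [315.6 225.6]
clip [291.  295.2]
ptr [290.6 246.2]
```

View pics/w3.png

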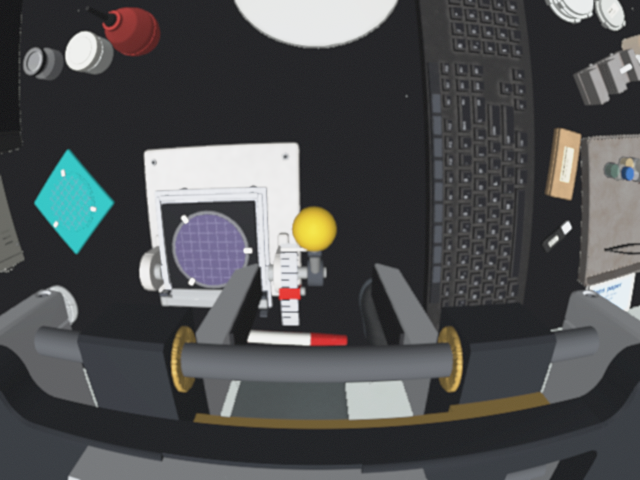

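Request:
{"op": "servo_tool", "data": {
  "commands": [0.009, -0.001, 0.02, 0, 0, 0, 0.07, 0.009, -0.001, 0.06, 0, 0, 0, 0.07, 0.009, -0.001, 0.098, 0, 0, 0, 0.07, 0.009, -0.001, 0.098, 0, 0, 0, 0.07, 0.009, -0.001, 0.098, 0, 0, 0, 0.02, 0.009, -0.001, 0.098, 0, 0, 0, 0.02, 0.009, -0.001, 0.098, 0, 0, 0, 0.02, 0.009, -0.001, 0.098, 0, 0, 0, 0.02, 0.009, -0.001, 0.098, 0, 0, 0, 0.02]
}}

```text
time: 8.55
tool_pos: [0.5461, -0.1003, 0.1495]
ee_rot: [3.14, -0.001, -0.097]
wrist_force: [-0.1, -2.2, 1.8]
width: 0.0307
finger_force: 30.0
```

Request:
{"op": "servo_tool", "data": {
  "commands": [-0.01, 0, -0.006, 0, 0, 0, 0.02, -0.02, 0, -0.0114, 0, 0, 0, 0.02, -0.031, 0, -0.0157, 0, 0, 0, 0.02, -0.042, 0, -0.0188, 0, 0, 0, 0.02, -0.052, 0, -0.0207, 0, 0, 0, 0.02, -0.0614, 0, -0.0217, 0, 0, 0, 0.02, -0.0614, 0, -0.0217, 0, 0, 0, 0.02, -0.0614, 0, -0.0217, 0, 0, 0, 0.02]
}}

```text
time: 9.55
tool_pos: [0.4853, -0.0946, 0.171]
ee_rot: [3.14, -0.002, -0.098]
wrist_force: [3.3, -4.3, 0.0]
width: 0.0307
finger_force: 30.0
```

```bash
python3 - <<'E'
from h import *
o=robot.get_obs();print(o["tool_pos"],o["time"])
a=snapshot("top")["img"];b=snapshot("scene")["img"];w=snapshot("wrist")["img"]
r=lambda im,x,y,wd,h,f:cv2.resize(im[y:y+h,x:x+wd],(int(wd*f),int(h*f)),interpolation=2)
t=r(a,360,260,50,50,6);c=r(b,330,200,75,50,6);v=r(w,180,180,200,75,4)
out=np.zeros((600,800,3),np.uint8);out[:300,:300]=t;out[:300,310:760]=c;out[300:600]=v
cv2.imwrite("pics/cmp1.png",out);cv2.imwrite("pics/w4.png",w)
E
```

```text
[ 0.48532376 -0.09462796  0.17098821] 9.55
```

View pics/cmp1.png

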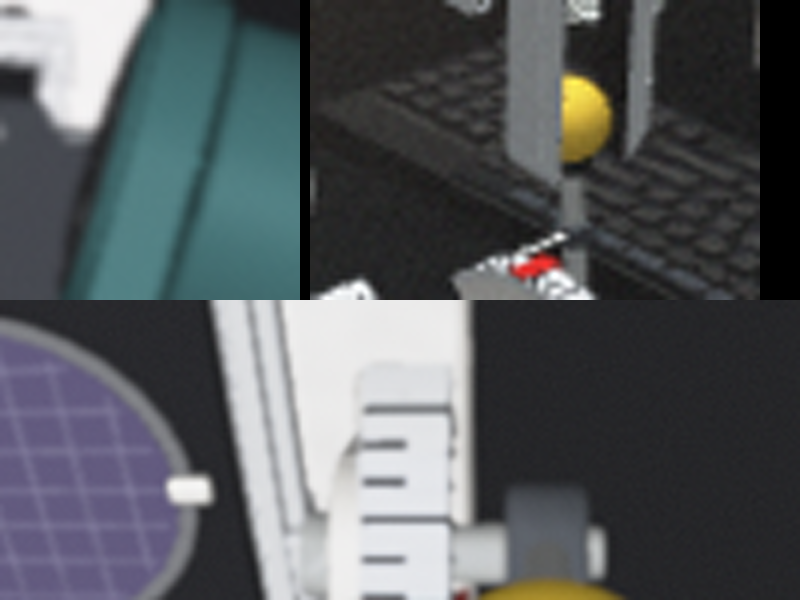

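Request:
{"op": "servo_tool", "data": {
  "commands": [0, 0, 0, 0, 0, 0, 0.07, 0, 0, 0, 0, 0, 0, 0.07, 0, 0, 0, 0, 0, 0, 0.07, 0, 0, -0.04, 0, 0, 0, 0.07, 0, 0, -0.08, 0, 0, 0, 0.07, -0.04, -0.01, -0.08, 0, 0, 0, 0.07, -0.074, -0.02, -0.06, 0, 0, 0, 0.07, -0.074, -0.02, -0.06, 0, 0, 0, 0.07]
}}

```text
time: 10.7
tool_pos: [0.4102, -0.0653, 0.2283]
ee_rot: [-3.14, 0.004, -0.096]
wrist_force: [0.1, 0.1, -0.0]
width: 0.0701
finger_force: 0.0
```

```bash
cat > see.py <<'E'
from h import *
import sys
o=robot.get_obs();s=snapshot("wrist");w=s["img"];print(o["tool_pos"],o["time"])
m=marks(b=0,t=.54)
for n in("knob","clip","ptr"):print(n,wpx(s,o,W(P0,m[n])).round(1))
u=wpx(s,o,W(P0,m["clip"]));x,y=int(u[0])-65,int(u[1])-50;print(x,y)
b=snapshot("scene")["img"]
out=np.zeros((600,800,3),np.uint8);out[:,:520]=0
v=cv2.resize(w[y:y+100,x:x+130],(520,400),interpolation=2);out[:400,:520]=v
c=cv2.resize(b[220:270,340:390],(270,270),interpolation=2);out[:270,525:795]=c
out[280:590,525:795]=cv2.resize(b[210:310,290:377],(270,310),interpolation=2)
cv2.imwrite(sys.argv[1],out);cv2.imwrite("pics/raw_"+sys.argv[1][5:],w)
hsv=cv2.cvtColor(w,cv2.COLOR_BGR2HSV);r=cv2.inRange(hsv,(0,150,120),(8,255,255))|cv2.inRange(hsv,(172,150,120),(180,255,255))
n,l,st,ce=cv2.connectedComponentsWithStats(r)
for i in range(1,n):
    if st[i,4]>30:print("red",ce[i].round(1),st[i])
E
python3 see.py pics/c2.png
```

```text
[ 0.41018416 -0.06532482  0.22830267] 10.7
knob [356.  126.2]
clip [319.5 136.3]
ptr [319.6 132.7]
254 86
red [317.2 136.8] [306 130  24  12 173]
red [351.1 242.9] [332 235  42  15 533]
```

View pics/c2.png

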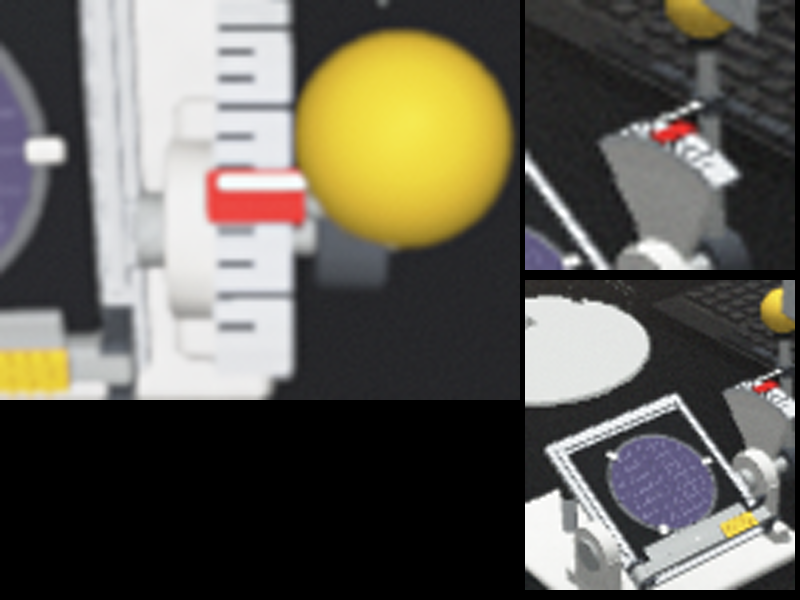

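Request:
{"op": "servo_tool", "data": {
  "commands": [0.034, 0.01, -0.02, 0, 0, 0, 0.07, 0.074, 0.02, -0.02, 0, 0, 0, 0.07, 0.074, 0.02, -0.02, 0, 0, 0, 0.07, 0.074, 0.02, 0.02, 0, 0, 0, 0.07, 0.074, 0.02, 0.06, 0, 0, 0, 0.07, 0.074, 0.02, 0.06, 0, 0, 0, 0.02, 0.074, 0.02, 0.06, 0, 0, 0, 0.02, 0.074, 0.02, 0.06, 0, 0, 0, 0.02, 0.074, 0.02, 0.06, 0, 0, 0, 0.02, 0.074, 0.02, 0.06, 0, 0, 0, 0.02]
}}

```text
time: 12.05
tool_pos: [0.4854, -0.0947, 0.1721]
ee_rot: [3.139, -0.003, -0.097]
wrist_force: [-0.5, -2.2, 4.6]
width: 0.0306
finger_force: 30.0
```

Request:
{"op": "servo_tool", "data": {
  "commands": [-0.0025, 0, 0, 0, 0, 0, 0.02, -0.0047, 0, -0.0002, 0, 0, 0, 0.02, -0.0047, 0, -0.0002, 0, 0, 0, 0.02, -0.0047, 0, -0.0002, 0, 0, 0, 0.02, -0.0047, 0, -0.0002, 0, 0, 0, 0.07, -0.0047, 0, -0.0002, 0, 0, 0, 0.07, -0.0047, 0, -0.0002, 0, 0, 0, 0.07, -0.0047, 0, -0.04, 0, 0, 0, 0.07, -0.0047, 0, -0.08, 0, 0, 0, 0.07]
}}

```text
time: 13.18
tool_pos: [0.4792, -0.0929, 0.2503]
ee_rot: [-3.141, 0.003, -0.097]
wrist_force: [-0.1, -0.2, 0.6]
width: 0.07
finger_force: 0.0
```

Request:
{"op": "servo_tool", "data": {
  "commands": [-0.035, -0.01, 0, 0, 0, 0, 0.07, -0.07, -0.02, 0.02, 0, 0, 0, 0.07, -0.07, -0.02, 0.02, 0, 0, 0, 0.07]
}}

```text
time: 13.55
tool_pos: [0.4093, -0.0653, 0.228]
ee_rot: [-3.14, 0.005, -0.096]
wrist_force: [0.2, 0.2, -0.4]
width: 0.0701
finger_force: 0.0
```

```bash
python3 see.py pics/c3.png
```

```text
[ 0.40930216 -0.06532505  0.22799606] 13.55
knob [355.9 124.7]
clip [319.4 135. ]
ptr [319.4 131.4]
254 84
red [315.1 128.5] [306 127  22   6  54]
red [317.3 137.4] [306 134  24   6  98]
red [351.  242.1] [332 235  41  14 523]
```

View pics/c3.png

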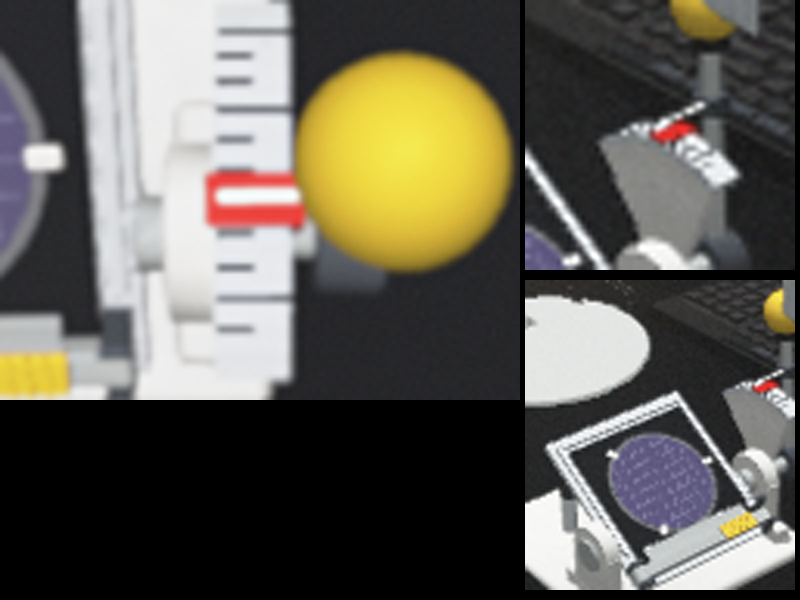

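```bash
python3 -c "
from h import *
print(close_job())"
```

```text
the job is handed in; nothing more can be done
None
```

I swung the retaining bar down into its catch with the stage still level, then pulled the lever until its pointer stood over the red clip, about 0.01 rad short of the clip's middle, and handed the job in at about 13.6 s with the gripper clear of everything.

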